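# Centre the truffle cup on its goblet stand

### The arm

A 6-joint arm with a two-finger parallel gripper is mounted at the origin on the work surface. World frame = base frame: x ahead of the robot, y to its left, z up, the work surface at z = 0. Lengths are in m, angles in rad, forces in N, time in s.
With the tool pointing down it reaches from about 0.425 to 0.95 m from the base axis. Payload 3.5 kg.
Tool frame: the origin (TCP) lies at the very end of the fingers, on their centre line; the grasp point (between the pads) lies 19 mm behind it; z points along the fingers, y is the line along which they close (so a half turn about z gives the same grasp; the last joint's range is limited). The gripper opens to 85 mm and grips with 20 to 120 N. Pads are 22 mm wide; open, the fingers measure 114 mm over their backs; the gripper's body (76 mm by 85 mm) begins 54 mm behind the grasp point. The pads swing forward as they close: fully open they stand 13 mm farther back than shut.
Start: joints at [1.074, 0.286, 1.577, -0, 1.279, -0.15], TCP at [0.229, 0.635, 0.231] pointing down, gripper open.
Joint ranges: [-2.77, 2.77], [-0.9, 2.22], [0.21, 2.48], [-1.53, 4.67], [0.24, 2.81], [-2.84, 2.84]. Speed limits (rad/s): [2.79, 2.79, 3.14, 3.14, 3.14, 3.14].

### API

Orientations are given as a unit quaternion [x, y, z, w].
In Python, from plant import ctrl, optics, status gives the robot as it stands (ctrl), with the cameras (optics) and the readings (status).
- The arm moves only by the shell command python3 inch.py [FORCE], which reads ROWS from standard input. ROWS is a JSON object with one list for each field, all of the same length, 1 to 10, a row being the entries at one place: dx, dy, dz (the shift in a scale on which 1.0 is 0.4 m), drx, dry, drz (a rotation vector in normalised numbers (1 is 360 degrees)), aperture (the opening from 0.0 (shut) to 1.0 (fully open)); each row is the pose to reach, as a shift and turn from the pose commanded when the command began, along the tool's axes at that moment; what a row does not reach only later rows make up. A row lasts 1/8 s, in which the tool goes at most 0.0625 m and 0.188 rad, less where a joint would pass 70% of its speed; a pose out of reach is approached as far as the arm can. The fingers move at their own pace and stop on an object; FORCE is the grip in N (left out, the last holds). Time passes only in rows, so rows that do not move let the fingers close. It prints the time, the measured TCP pose, the force, the opening and the grip force at its end. A shift or turn number past 1, either way, is cut back to 1. Input that does not fit is refused with a message, and nothing moves.
- status.get_state(): the state, without advancing time (a new reading comes with each control period).
- optics.read_camera(name): name is "side" or "top" or "wrist"; returns a dict with "pixels" (420x560x3 uint8, red, green, blue), "camera_matrix" (3x3 intrinsics, pixels), "xyz" and "orientation" of the camera in the world. Camera axes: x right, y down, z forward; pixel columns grow to the right and rows downward; lengths in m; the calibration is good to about 2 mm. A picture is of the moment at which its call begins. There is no depth.
- ctrl.sign_off(): hands the job in; it is judged then, once.
The state is a dict: "time": time; "qpos": joint angles; "dq": joint speeds; "joint_efforts": joint torques, N m; "eef_pos": TCP position; "tcp_rot": TCP orientation; "contact_force": force on the tool from outside, world axes, zero at the start; "wrist_torque": the same for the moment, N m; "opening": opening from 0.0 (shut) to 1.0 (fully open); "finger_force": force on a finger pad.
Only numpy, scipy, OpenCV 4.12 (cv2) and the standard library are available. Lean on these libraries where they do the work, as an engineer would, in place of code of your own. Each camera call takes 0.05 s, during which the arm holds its last target. There are 200 camera calls.

### The job

The dessert cup with the chocolate ball stands off-centre on its pink stand. With light taps of the fingertips, nudge it until it stands upright in the middle of the stand, to within half a centimetre. Do not pinch or lift it, do not tip it or knock it off, and leave everything else where it is.

Things in the scene. Friction and masses are not known exactly. Their poses are not given: they have to be found in the camera images.
- truffle_cup: white porcelain cup, about 0.15 kg, loose on its stand, 13 to 20 mm off-centre. Origin: centre of its underside, z up. It rests on a 30 mm round sole; 4 to 14 mm up is the foot, a 44 mm diameter disc, its widest part; then a thin stem and a 38 mm bowl (36-48 mm up) with a fixed chocolate ball, top 63 mm up. Pushed at the foot (1 to 2 N) it slides and stays put; pushed at the bowl it tips.
- truffle_stand_top (a point): centre of the upper face of the truffle cup's stand, where the cup's origin must come. The stand is a pink upside-down goblet, fixed to the counter, 132 mm tall; its flat level top is a plain disc of 84 mm diameter, 8 mm thick, on a thin stem over an 80 mm wide bell. x and y axes point anywhere.
- berry_cup: an equal cup with a fixed red strawberry (top 67 mm up), well centred on a second, equal pink stand 0.2 m or more away. Origin: centre of its underside. To be left alone.
- ramekin_a: empty white ramekin, 72 mm across, 42 mm tall, on the counter at the robot's side of the stands. Origin: centre of its underside. To be left alone.
- ramekin_b: another such ramekin on the counter, beyond the stands. To be left alone.
- server: steel cake server 240 mm long lying on the counter. Origin: under its middle. To be left alone.

How it is judged:
At the end, for the whole second after the job is handed in: The truffle cup stands at rest, upright (within 0.06 rad) on its stand, its axis within 5 mm of the stand's centre; the strawberry cup has moved less than 8 mm, the ramekins and the server less than 15 mm (horizontal distance between truffle_cup and truffle_stand_top below 0.005 m and angle between truffle_cup's own z axis and vertical below 0.06 rad and z of truffle_cup in the frame of truffle_stand_top between -0.003 and 0.003 m and linear speed of truffle_cup below 0.01 m/s and distance of berry_cup from where it was at the start of the episode below 0.008 m and distance of each of ramekin_a, ramekin_b, server from where it was at the start of the episode below 0.015 m); the robot touches nothing.
It fails at once if the truffle cup is lifted off its stand (more than 8 mm) (z of truffle_cup in the frame of truffle_stand_top above 0.008 m).
It fails at once if the truffle cup is tipped (more than 0.35 rad) or knocked off its stand (angle between truffle_cup's own z axis and vertical above 0.35 rad or z of truffle_cup in the frame of truffle_stand_top below -0.01 m).
It fails at once if the truffle cup is pinched or hit hard (more than 12 N) (contact force between truffle_cup and the fingers above 12 N or contact force between truffle_cup and the arm above 12 N).
It fails at once if the strawberry cup is disturbed (8 mm) (distance of berry_cup from where it was at the start of the episode above 0.008 m).
It fails at once if a ramekin or the server is disturbed (15 mm) (distance of any of ramekin_a, ramekin_b, server from where it was at the start of the episode above 0.015 m).
It also fails if it takes over 48 s, if anything falls off the work surface, if the arm or the gripper's body presses on something with over 40 N, if the wrist force passes 120 N, or if a joint passes its speed limit or range.

## Working session

There is one attempt and no reset: what is moved stays moved. The work goes in short steps, Python scripts to look and compute and a shell command to move; the robot and the scene stay as the last step left them, time stands still between calls to the robot, and variables do not carry over. Pictures are saved under pics/ and viewed, at most 10 in all, crops included, and the job is handed in when it is done.

```bash
ls; mkdir -p pics; python3 - <<'E'
from plant import ctrl, optics, status
import cv2,numpy as np
s=status.get_state();print(s['time'],s['eef_pos'],s['tcp_rot'])
ims=[]
for n in ('side','top'):
    c=optics.read_camera(n);np.savez(f'pics/{n}0.npz',**{k:np.array(v) for k,v in c.items()})
    print(n,np.round(c['camera_matrix'],1).tolist(),c['xyz'],c['orientation'])
    cv2.imwrite(f'pics/{n}0.png',c['pixels'][:,:,::-1])
E
```

```text
inch.py
pics
plant.py
0.0 [0.22908373 0.63424141 0.22994043] [ 1.72522061e-01  9.85004963e-01 -1.10956793e-03 -3.60581872e-04]
side [[438.7, 0.0, 279.9], [0.0, 438.7, 207.8], [0.0, 0.0, 1.0]] [ 0.43846341 -0.94716897  0.61768927] [ 0.86233651 -0.04516379  0.02269642 -0.50380636]
top [[479.7, 0.0, 281.5], [0.0, 479.7, 210.7], [0.0, 0.0, 1.0]] [ 0.42268345 -0.06912026  1.33107244] [-0.70216334  0.7100629  -0.03437412  0.03994664]
```

View pics/side0.png

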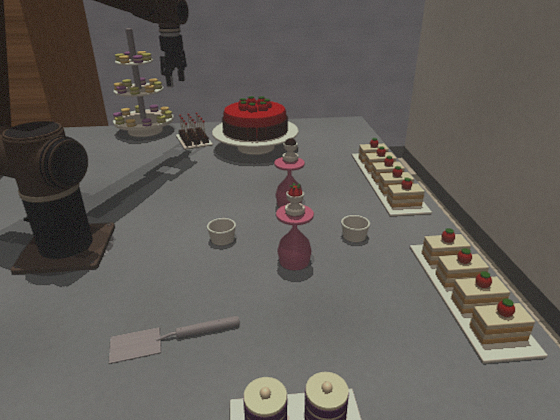

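View pics/top0.png

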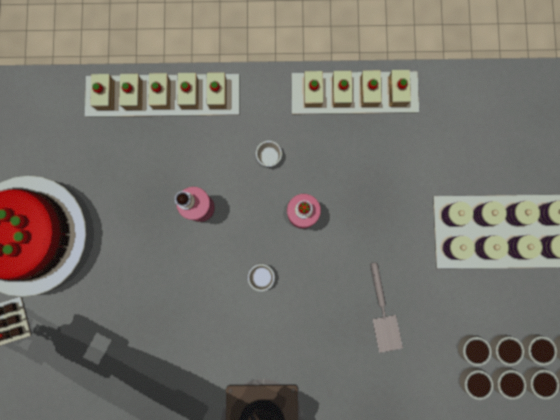

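The side picture shows the truffle cup at about (290,155) on the far stand (289,163), with the strawberry cup at (295,205). In the top picture the truffle stand is at (194,204), its ball at (184,199), and the strawberry stand at (303,210). Next I'll measure these.

```bash
cat > h.py <<'E'
import numpy as np,cv2
from scipy.spatial.transform import Rotation as R
from plant import ctrl, optics, status
def snap(n,f=None):
    c=optics.read_camera(n)
    if f: cv2.imwrite(f'pics/{f}.png',c['pixels'][:,:,::-1])
    return c
def rays(c,uv):
    uv=np.atleast_2d(uv).astype(float)
    K=c['camera_matrix'];d=np.c_[(uv[:,0]-K[0,2])/K[0,0],(uv[:,1]-K[1,2])/K[1,1],np.ones(len(uv))]
    return np.array(c['xyz']),R.from_quat(c['orientation']).apply(d)
def plane(c,uv,z):
    o,d=rays(c,uv);return o+d*((z-o[2])/d[:,2])[:,None]
def proj(c,P):
    p=R.from_quat(c['orientation']).inv().apply(np.atleast_2d(P)-c['xyz']);K=c['camera_matrix']
    return np.c_[K[0,0]*p[:,0]/p[:,2]+K[0,2],K[1,1]*p[:,1]/p[:,2]+K[1,2]]
def meet(c1,p1,c2,p2):
    o,d=rays(c1,p1);q,e=rays(c2,p2);d=d[0];e=e[0]
    t=np.linalg.lstsq(np.c_[d,-e],q-o,rcond=None)[0]
    a=o+t[0]*d;b=q+t[1]*e
    return (a+b)/2,np.linalg.norm(a-b)
def pink(c):
    h=cv2.cvtColor(c['pixels'],cv2.COLOR_RGB2HSV)
    return (((h[...,0]>160)&(h[...,0]<178)&(h[...,1]>90)&(h[...,2]>70))*255).astype(np.uint8)
E
python3 - <<'E'
from h import *
L=lambda n:{k:v for k,v in np.load(f'pics/{n}0.npz').items()}
t,s=L('top'),L('side')
for n,c in (('top',t),('side',s)):
    cs,_=cv2.findContours(pink(c),0,2)
    for q in cs:
        if cv2.contourArea(q)>80: print(n,cv2.contourArea(q),cv2.boundingRect(q),cv2.minEnclosingCircle(q))
print(meet(t,[194,204],s,[289.5,163]),meet(t,[184,199],s,[291,144]))
for p in ([194,204],[303,210]): print(plane(t,p,.132))
print(plane(t,[[184,199]],.19),plane(t,[[269,154],[262,278]],.04))
E
```

```text
top 815.0 (288, 194, 32, 34) ((303.2119445800781, 210.68478393554688), 16.780420303344727)
top 562.0 (178, 187, 35, 34) ((195.63710021972656, 204.24192810058594), 18.03313446044922)
side 1107.5 (276, 181, 38, 89) ((290.7913818359375, 224.9569549560547), 44.478599548339844)
side 210.5 (274, 157, 30, 25) ((288.65631103515625, 166.03285217285156), 15.201120376586914)
(array([0.57156092, 0.1601795 , 0.13013632]), np.float64(0.005145084316161553)) (array([0.57763682, 0.17508513, 0.17979662]), np.float64(0.004412693853286224))
[[0.56874981 0.15996298 0.132     ]]
[[ 0.55033926 -0.11449172  0.132     ]]
[[0.57406498 0.173043   0.19      ]] [[ 0.71558006 -0.0271979   0.04      ]
 [ 0.37898427 -0.00581942  0.04      ]]
```

Careful with the scale: shifts go in shares of 0.4 m and turns go in shares of 360 degrees. That gives: -0.335 m / 0.4 = -0.8375, -0.28 m / 0.4 = -0.7.

```bash
echo '{"dx":[0,0,0,0,-0.15,-0.2875,-0.425,-0.5625,-0.7,-0.8375],"dy":[0,0,0,0,-0.0625,-0.125,-0.2,-0.2625,-0.325,-0.3875],"dz":[-0.15,-0.3,-0.425,-0.425,-0.425,-0.425,-0.425,-0.425,-0.425,-0.425],"drx":[0,0,0,0,0,0,0,0,0,0],"dry":[0,0,0,0,0,0,0,0,0,0],"drz":[0,0,0,0,0,0,0,0,0,0],"aperture":[1,1,1,1,1,1,1,1,1,1]}' | python3 inch.py && echo '{"dx":[-0.125,-0.25,-0.25,-0.25],"dy":[-0.05,-0.1125,-0.1125,-0.1125],"dz":[0,0,0,0],"drx":[0,0,0,0],"dry":[0,0,0,0],"drz":[0,0,0,0],"aperture":[0.5,0.5,0.5,0.5]}' | python3 inch.py && python3 -c "
from h import *
c=snap('wrist','w1');print(c['xyz'],R.from_quat(c['orientation']).as_matrix(),c['camera_matrix']);s=status.get_state();print(s['eef_pos'],s['tcp_rot'],s['opening'])"
```

```text
time: 1.35
eef_pos: [0.4925, 0.3734, 0.3991]
tcp_rot: [0.173, 0.985, -0.001, -0.001]
contact_force: [1.4, 0.9, -0.5]
opening: 0.999
finger_force: 0.0
time: 1.85
eef_pos: [0.5701, 0.2988, 0.3995]
tcp_rot: [0.173, 0.985, -0.0, -0.001]
contact_force: [-0.3, -0.4, 0.3]
opening: 0.499
finger_force: 0.0
[0.50213407 0.32360958 0.54307507] [[ 0.34052869  0.90109173  0.26846585]
 [ 0.94023322 -0.32595576 -0.09856133]
 [-0.00130481  0.28598347 -0.95823366]] [[374.74609482   0.         285.42331032]
 [  0.         374.74609482 213.83603015]
 [  0.           0.           1.        ]]
[0.56974854 0.29947055 0.40016662] [ 1.72175593e-01  9.85065747e-01 -2.75811628e-04 -9.81221529e-04] 0.5025317910471796
```

View pics/w1.png

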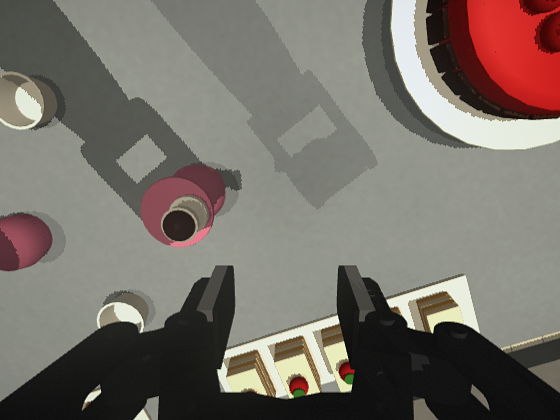

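The wrist picture shows the truffle stand disc at about (177,211), with the dark ball at (179,225) and the white cup around it. The strawberry stand is at the left edge.

```bash
cat >> h.py <<'E'
from scipy.optimize import least_squares
def measure(c,r=42e-3,zt=.132,guess=(.57,.16),win=60):
    """stand disc centre (plane zt), dark-ball ellipse centre pixel"""
    u,v=proj(c,[*guess,zt+.02])[0]
    h=cv2.cvtColor(c['pixels'],cv2.COLOR_RGB2HSV);m=pink(c)
    cs,_=cv2.findContours(m,0,1);P=np.vstack([q[:,0] for q in cs if cv2.contourArea(q)>50])
    X=plane(c,P,zt)[:,:2];g=np.array(guess)
    for tol in (.015,.008,.004,.003):
        d=np.abs(np.hypot(*(X-g).T)-r);S=X[d<tol]
        f=least_squares(lambda q:np.hypot(*(S-q).T)-r,g,loss='soft_l1',f_scale=.001);g=f.x
    f3=least_squares(lambda q:np.hypot(*(S-q[:2]).T)-q[2],[*g,r],loss='soft_l1',f_scale=.001).x
    print('stand',g.round(4),'n',len(S),'free r',f3.round(4),'rms',np.sqrt(np.mean((np.hypot(*(S-g).T)-r)**2)).round(4))
    a=np.arctan2(*(S-g).T[::-1]);print('arc hist',np.histogram(a,8,(-np.pi,np.pi))[0])
    M=np.zeros_like(m);cv2.circle(M,(int(u),int(v)),win,255,-1)
    dk=(((h[...,2]<75)&(M>0))*255).astype(np.uint8)
    dk=cv2.morphologyEx(dk,cv2.MORPH_OPEN,np.ones((5,5)))
    cs,_=cv2.findContours(dk,0,1);b=[(cv2.minEnclosingCircle(q),cv2.contourArea(q)) for q in cs if cv2.contourArea(q)>60]
    print('dark',b)
    return g,b
E
echo '{"dx":[0,0.125],"dy":[0,-0.075],"dz":[0,0],"drx":[0,0],"dry":[0,0],"drz":[0,0],"aperture":[0.3,0.3]}' | python3 inch.py >/dev/null; echo '{"dx":[0.125,0.125,0.125],"dy":[-0.15,-0.15,-0.15],"dz":[0,0,0],"drx":[0,0,0],"dry":[0,0,0],"drz":[0,0,0],"aperture":[0.3,0.3,0.3]}' | python3 inch.py
python3 - <<'E'
from h import *
c=snap('wrist','w2');measure(c);np.savez('pics/w2.npz',**c)
print(proj(c,[.57,.16,.132]))
i=c['pixels'];u,v=proj(c,[.57,.16,.15])[0].astype(int)
cr=i[max(v-70,0):v+70,max(u-90,0):u+90];print(max(u-90,0),max(v-70,0));cv2.imwrite('pics/w2c.png',cv2.resize(cr,None,fx=4,fy=4,interpolation=0)[:,:,::-1])
E
```

```text
time: 2.52
eef_pos: [0.4453, 0.2487, 0.4024]
tcp_rot: [0.172, 0.985, 0.001, 0.001]
contact_force: [0.2, 0.9, -0.3]
opening: 0.295
finger_force: 0.0
stand [0.5772 0.1605] n 89 free r [0.5774 0.1602 0.0422] rms 0.0015
arc hist [27  0  0  0  0 44  6 12]
dark [(((240.13864135742188, 308.91790771484375), 45.76250076293945), 3370.0)]
[[251.45903698 287.74920219]]
160 225
```

View pics/w2c.png

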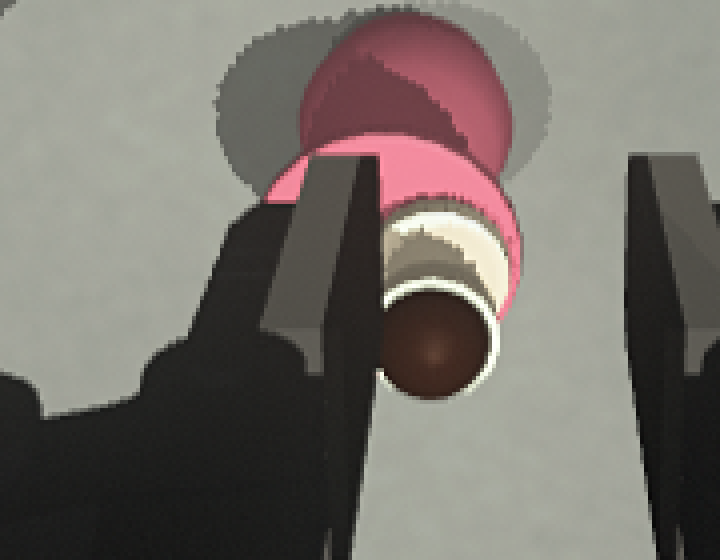

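The crop shows the fingers covering the disc's left side and the ball at about (267,310). I'll move so the cup comes clear above the fingers.

To row units: -0.12 m / 0.4 = -0.3, -0.119 m / 0.4 = -0.2975.

```bash
echo '{"dx":[-0.15,-0.2975,-0.3,-0.3,-0.3,-0.3],"dy":[-0.025,-0.05,-0.05,-0.05,-0.05,-0.05],"dz":[0,0,0.1,0.15,0.15,0.15],"drx":[0,0,0,0,0,0],"dry":[0,0,0,0,0,0],"drz":[0,0,0,0,0,0],"aperture":[0.3,0.3,0.3,0.3,0.3,0.3]}' | python3 inch.py
cat >> h.py <<'E'
def shot(tag):
    c=snap('wrist',tag);np.savez(f'pics/{tag}.npz',**c);measure(c)
    u,v=proj(c,[.57,.16,.15])[0].astype(int);i=c['pixels'];a,b=max(u-90,0),max(v-70,0)
    cv2.imwrite(f'pics/{tag}c.png',cv2.resize(i[b:v+70,a:u+90],None,fx=4,fy=4,interpolation=0)[:,:,::-1]);print('crop',a,b)
    return c
E
python3 -c "
from h import *
shot('w3')"
```

```text
time: 3.32
eef_pos: [0.5523, 0.1893, 0.3429]
tcp_rot: [0.172, 0.985, 0.0, 0.001]
contact_force: [1.0, -0.2, 0.4]
opening: 0.301
finger_force: 0.0
stand [0.5721 0.1649] n 189 free r [0.5728 0.1646 0.041 ] rms 0.0013
arc hist [25 30 27 37  4 47 19  0]
dark [(((285.23175048828125, 222.1716766357422), 18.505691528320312), 994.5)]
crop 172 141
```

View pics/w3c.png

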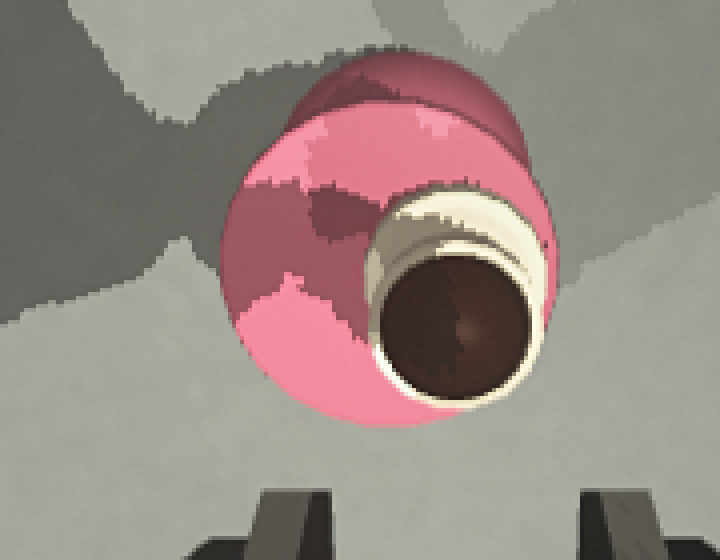

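The crop shows the disc with edges at crop x 220 to 558 and y 98 to 427, so its centre is near pixel (269,207). The foot spans crop x 366 to 547, and the ball is centred at pixel (286,222.5).

```bash
cat > m.py <<'E'
from h import *
import sys
def circ(c,pts,z,r,off,s=4):
    X=plane(c,(np.array(pts,float)+.5)/s-.5+np.array(off),z)[:,:2]
    f=least_squares(lambda q:np.hypot(*(X-q[:2]).T)-r,X.mean(0))
    f3=least_squares(lambda q:np.hypot(*(X-q[:2]).T)-q[2],[*X.mean(0),r])
    return f.x.round(4),f3.x.round(4)
E
python3 - <<'E'
from m import *
L=lambda n:dict(np.load(f'pics/{n}.npz'))
c=L('w3');o=(172,141)
print('disc',circ(c,[(220,260),(558,250),(395,427),(385,99),(245,185),(240,330),(310,408),(300,120)],.132,.042,o))
print('foot',circ(c,[(366,275),(547,275),(460,188),(390,220),(530,225)],.146,.022,o))
b3=[286,222.2];print('rim px->', plane(c,[b3],.185))
w1=snap  # other views: top0, side0
t=L('top0');s=L('side0')
print('ball',meet(c,b3,t,[184,199]),meet(c,b3,s,[291,144.5]))
print('disc c',meet(c,[269.2,206.7],t,[195.3,204]),meet(c,[269.2,206.7],s,[289,163]))
print('ball in w2',meet(c,b3,L('w2'),[160+435/4,225+343/4]))
E
```

```text
disc (array([0.5737, 0.1653]), array([0.5736, 0.1651, 0.0417]))
foot (array([0.5782, 0.1806]), array([0.5774, 0.181 , 0.0213]))
rim px-> [[0.57682323 0.18116214 0.185     ]]
ball (array([0.57888698, 0.17846131, 0.17071698]), np.float64(0.005124281673487254)) (array([0.58001932, 0.18020763, 0.17637561]), np.float64(0.0010019757993197634))
disc c (array([0.57414572, 0.16158346, 0.11301615]), np.float64(0.006674002140865464)) (array([0.57339427, 0.1648246 , 0.12837302]), np.float64(0.00017637943534981306))
ball in w2 (array([0.57692527, 0.18174908, 0.18567736]), np.float64(0.001198916329756052))
```

The wrist views agree: the stand centre is at (0.574, 0.165) and the cup at (0.5775, 0.181), about 16 mm off, which fits the 13–20 mm given. I'll shut the fingers, turn the hand so tool +x points along the push, and lean it back 0.25 rad so only the tips can reach the foot.

To row units: 0.055 m / 0.4 = 0.1375, -0.021 m / 0.4 = -0.0525, -1.68 rad / 6.2832 = -0.2674.

```bash
echo '{"dx":[-0.0525,-0.0525,-0.0525,-0.0525,-0.0525,-0.0525,-0.0525,-0.0525,-0.0525,-0.0525],"dy":[0.1375,0.1375,0.1375,0.1375,0.1375,0.1375,0.1375,0.1375,0.1375,0.1375],"dz":[0,0,0,0,0,0,0,0,0,0],"drx":[0,0,0,0,0,0,0,0,0,0],"dry":[0,0,0,0,0,0,0,0,0,0],"drz":[-0.0286,-0.0573,-0.0859,-0.1146,-0.1432,-0.1719,-0.2005,-0.2292,-0.2578,-0.2674],"aperture":[0,0,0,0,0,0,0,0,0,0]}' | python3 inch.py >/dev/null; echo '{"dx":[0,0,0,0],"dy":[0,0,0,0],"dz":[0,0,0,0],"drx":[0,0,0,0],"dry":[0.0239,0.0398,0.0398,0.0398],"drz":[0,0,0,0],"aperture":[0,0,0,0]}' | python3 inch.py
python3 -c "
from h import *
s=status.get_state();r=R.from_quat(s['tcp_rot']).as_matrix();print(r.round(3),s['eef_pos'],s['qpos'].round(2) if hasattr(s['qpos'],'round') else s['qpos'])
d=np.array([.591,.234,.16])-s['eef_pos'];print('tool shift to pre-contact z.16',(r.T@d).round(4))
c=shot('w4');print(proj(c,[[.5737,.1652,.132],[.5775,.181,.185]]))"
```

```text
time: 5.12
eef_pos: [0.5905, 0.2334, 0.3425]
tcp_rot: [-0.614, 0.78, -0.077, -0.097]
contact_force: [-0.9, -0.4, -0.3]
opening: 0.002
finger_force: 0.0
[[-0.228 -0.972 -0.056]
 [-0.942  0.235 -0.239]
 [ 0.245 -0.002 -0.969]] [0.59047241 0.23335316 0.34246793] [ 0.3   0.22  1.47 -0.21  1.58 -2.59]
tool shift to pre-contact z.16 [-4.550e-02 -1.000e-04  1.767e-01]
stand [0.5736 0.1644] n 239 free r [0.5736 0.1643 0.0409] rms 0.0011
arc hist [27 33 28 32 27 32 28 32]
dark [(((286.3904113769531, 175.55479431152344), 18.946163177490234), 1060.0)]
crop 199 84
[[286.95919611 162.42786319]
 [287.08425923 176.05221948]]
```

The stand centre repeats at (0.5736, 0.1644), and the ball falls within a pixel of prediction. Descending behind the cup.

To row units: 0.196 m / 0.4 = 0.49, -0.0524 m / 0.4 = -0.131.

```bash
echo '{"dx":[-0.0328,-0.0655,-0.0983,-0.1148,-0.125,-0.131,-0.131,-0.131],"dy":[0,0,0,0,0,0,0,0],"dz":[0.1225,0.245,0.3675,0.43,0.465,0.49,0.49,0.49],"drx":[0,0,0,0,0,0,0,0],"dry":[0,0,0,0,0,0,0,0],"drz":[0,0,0,0,0,0,0,0],"aperture":[0,0,0,0,0,0,0,0]}' | python3 inch.py
cat > look.py <<'E'
from m import *
tag=__import__('sys').argv[1]
c=snap('wrist',tag);np.savez(f'pics/{tag}.npz',**c)
s=status.get_state();print(s['eef_pos'],s['contact_force'])
print('proj stand,cup foot',proj(c,[[.5737,.165,.132],[.5775,.181,.146],s['eef_pos']]).round(1))
E
python3 look.py w5
```

```text
time: 6.18
eef_pos: [0.5918, 0.2357, 0.14]
tcp_rot: [-0.613, 0.78, -0.078, -0.097]
contact_force: [-0.6, -0.6, 0.4]
opening: 0.004
finger_force: 0.0
[0.59174353 0.23569073 0.14000777] [ 0.12346013  1.07758094 -0.24000516]
proj stand,cup foot [[289.2 112.9]
 [289.6 146.5]
 [287.2 283. ]]
```

View pics/w5.png

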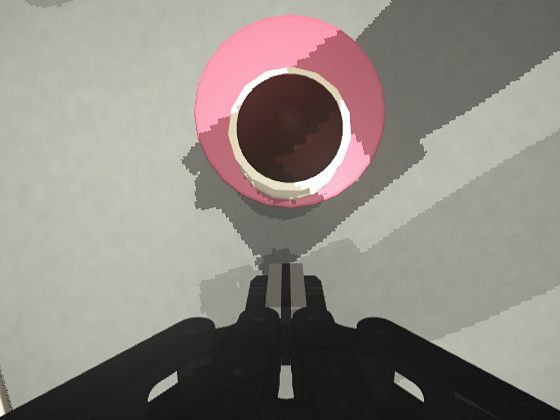

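The picture shows the disc centred at (290,110), the cup in line with the fingers, and the tips' front edge at (287,263), about 26 mm short of the foot (row 198). I'll move up to it, then push slowly.

To row units: 0.0329 m / 0.4 = 0.0823, 0.0233 m / 0.4 = 0.0583.

```bash
echo '{"dx":[0.0243,0.0435,0.0533,0.0583,0.063,0.0678,0.0728,0.0775,0.0823,0.0823],"dy":[0,0,0,0,0,0,0,0,0,0],"dz":[0.0063,0.011,0.0135,0.0148,0.016,0.0173,0.0185,0.0198,0.0208,0.0208],"drx":[0,0,0,0,0,0,0,0,0,0],"dry":[0,0,0,0,0,0,0,0,0,0],"drz":[0,0,0,0,0,0,0,0,0,0],"aperture":[0,0,0,0,0,0,0,0,0,0]}' | python3 inch.py
python3 look.py w6
```

```text
time: 7.48
eef_pos: [0.5829, 0.2022, 0.1385]
tcp_rot: [-0.613, 0.78, -0.077, -0.098]
contact_force: [0.3, -0.1, 0.3]
opening: 0.001
finger_force: 0.3
[0.58286664 0.2022431  0.13855068] [ 0.01162118 -0.06358907 -0.48302657]
proj stand,cup foot [[287.3 192.4]
 [287.7 233. ]
 [287.1 283. ]]
```

View pics/w6.png

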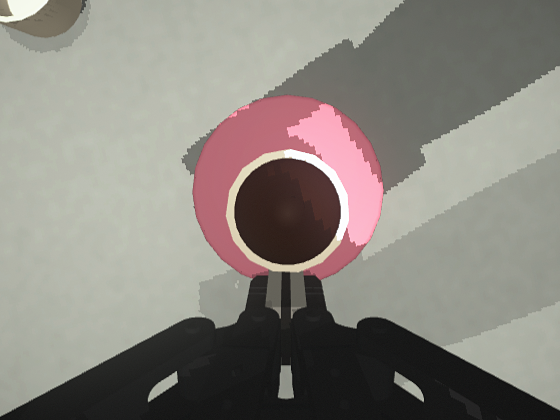

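The picture shows the tips now at the foot: disc centre about (288,191), ball centre (287,212). I'll convert that to metres.

```bash
cat > off.py <<'E'
from m import *
import sys
def fitc(P,z,r,g,c,tols):
    X=plane(c,P,z)[:,:2];g=np.array(g)
    for t in tols:
        S=X[np.abs(np.hypot(*(X-g).T)-r)<t];g=least_squares(lambda q:np.hypot(*(S-q).T)-r,g,loss='soft_l1',f_scale=.0007).x
    return g,len(S)
c=dict(np.load(f'pics/{sys.argv[1]}.npz'))
h=cv2.cvtColor(c['pixels'],cv2.COLOR_RGB2HSV)
cs,_=cv2.findContours(pink(c),0,1);P=np.vstack([q[:,0] for q in cs])
g,n=fitc(P,.132,.042,(.5737,.165),c,(.01,.006,.003,.002))
u,v=proj(c,[*g,.185])[0]
M=np.zeros(h.shape[:2],np.uint8);cv2.circle(M,(int(u),int(v)),110,255,-1)
R_,G,B=[c['pixels'][...,k].astype(int) for k in range(3)]
b=(((R_<110)&(R_-G>10)&(G-B<25)&(G<60)&(R_<3*G+30)&(M>0)&(h[...,2]<95))*255).astype(np.uint8)
b=cv2.morphologyEx(b,cv2.MORPH_OPEN,np.ones((7,7)))
q=max(cv2.findContours(b,0,1)[0],key=cv2.contourArea);e=cv2.fitEllipse(cv2.convexHull(q));print('ball px',np.round(e[0],1),np.round(e[1],1))
k=plane(c,[e[0]],.183)[0,:2]
r=R.from_quat(status.get_state()['tcp_rot']).as_matrix()
d=k-g;hx=r[:2,0]/np.linalg.norm(r[:2,0]);hy=np.array([-hx[1],hx[0]])
print('stand',g.round(4),n,'cup',k.round(4),'off mm',(d*1e3).round(1),np.linalg.norm(d*1e3).round(1),'along push',(d@hx*1e3).round(1),'left of push',(d@hy*1e3).round(1))
E
for t in w4 w5 w6; do python3 off.py $t; done
```

```text
ball px [287.1 173.5] [32.  37.3]
stand [0.5736 0.1644] 239 cup [0.5769 0.1788] off mm [ 3.3 14.4] 14.8 along push -14.8 left of push -0.1
ball px [289.2 127.6] [105.4 107.3]
stand [0.5735 0.1647] 543 cup [0.5778 0.1803] off mm [ 4.2 15.6] 16.2 along push -16.2 left of push 0.4
ball px [286.9 211.1] [105.1 105.4]
stand [0.5741 0.1649] 569 cup [0.5755 0.1712] off mm [1.5 6.3] 6.5 along push -6.5 left of push -0.0
```

The cup is 6.5 mm short of the centre with no sideways error. Pushing on by that much.

To row units: 0.0065 m / 0.4 = 0.0163, 0.0016 m / 0.4 = 0.004.

```bash
echo '{"dx":[0.004,0.008,0.0118,0.015,0.0163,0.0163],"dy":[0,0,0,0,0,0],"dz":[0.0003,0.0008,0.0013,0.0018,0.0018,0.0018],"drx":[0,0,0,0,0,0],"dry":[0,0,0,0,0,0],"drz":[0,0,0,0,0,0],"aperture":[0,0,0,0,0,0]}' | python3 inch.py
python3 look.py w7; python3 off.py w7
```

```text
time: 8.28
eef_pos: [0.5814, 0.1961, 0.1395]
tcp_rot: [-0.613, 0.78, -0.077, -0.098]
contact_force: [-0.2, 0.6, 0.2]
opening: 0.0
finger_force: 0.3
[0.58136521 0.19609499 0.13943958] [-0.98423827  0.52367683 -0.69239985]
proj stand,cup foot [[287.4 206.8]
 [287.7 248.3]
 [287.1 282.9]]
ball px [287.  208.2] [104.6 104.8]
stand [0.5743 0.1651] 603 cup [0.5738 0.1642] off mm [-0.4 -0.9] 1.0 along push 0.9 left of push -0.2
```

It's within 1 mm of centre. I'll back off, rise, and check from above and from the side.

To row units: -0.11 m / 0.4 = -0.275, -0.07 m / 0.4 = -0.175.

```bash
echo '{"dx":[-0.01,-0.0375,-0.0975,-0.0975,-0.085,-0.06,-0.035,-0.035],"dy":[0,0,0,0,0,0,0,0],"dz":[-0.0025,-0.0095,-0.0248,-0.0248,-0.075,-0.175,-0.275,-0.275],"drx":[0,0,0,0,0,0,0,0],"dry":[0,0,0,0,0,0,0,0],"drz":[0,0,0,0,0,0,0,0],"aperture":[0,0,0,0,0,0,0,0]}' | python3 inch.py
python3 look.py w8; python3 off.py w8; python3 - <<'E'
from h import *
a=np.load('pics/w8.npz')['pixels'];c=snap('side')['pixels']
out=np.zeros((420,760,3),np.uint8);out[:,:560]=a
z=cv2.resize(c[120:190,255:325],(200,200),interpolation=0);out[:200,560:]=z;out[210:410,560:]=cv2.resize(c[170:240,190:260],(200,200))
cv2.imwrite('pics/fin.png',out[:,:,::-1])
E
```

```text
time: 9.32
eef_pos: [0.5935, 0.2359, 0.2498]
tcp_rot: [-0.613, 0.781, -0.079, -0.093]
contact_force: [0.9, -0.1, 0.4]
opening: 0.003
finger_force: 0.0
[0.59223418 0.23567045 0.246631  ] [-0.27806397 -0.23502773 -0.05891512]
proj stand,cup foot [[291.5 145.3]
 [291.8 166.5]
 [289.8 280. ]]
ball px [291.4 134.9] [53.1 54.2]
stand [0.5734 0.1646] 322 cup [0.5743 0.1657] off mm [0.8 1.1] 1.3 along push -1.2 left of push 0.5
```

View pics/fin.png

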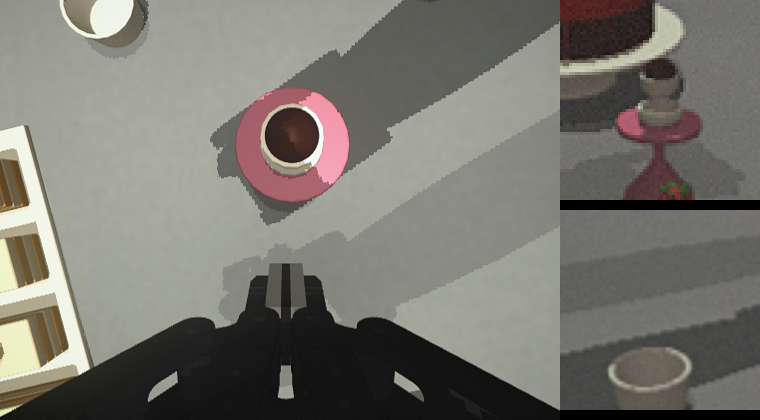

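The cup stands upright in the middle of the disc (ball at (291,135) over disc centre (292,145)), about 1 mm off. The side view agrees, and the fingers are clear. Handing in.

```bash
python3 -c "
from plant import ctrl, optics, status
print(ctrl.sign_off())"
```

```text
the job is handed in; nothing more can be done
None
```

The truffle cup stands upright about 1 mm from the centre of its stand by the last wrist-camera measurement; nothing else was touched, and the job was handed in after about 9.4 s of robot time (no verdict was returned).

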